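# Shut the drawer and snap its lever latch over

### The arm

A 6-joint arm with a two-finger parallel gripper is mounted at the origin on the work surface. World frame = base frame: x ahead of the robot, y to its left, z up, the work surface at z = 0. Lengths are in m, angles in rad, forces in N, time in s.
With the tool pointing down it reaches from about 0.325 to 0.9 m from the base axis. Payload 6.1 kg.
Tool frame: the origin (TCP) lies midway between the tips of the shut fingers; the grasp point (between the pads) lies 19 mm behind it (env.tcp_to_grasp is the z of the grasp point in the tool frame, in m); z points along the fingers, y is the direction in which the jaws open and shut (so a half turn about z gives the same grasp; the last joint's range is limited). The gripper opens to 85 mm and grips with 20 to 120 N. Pads are 22 mm wide; open, the fingers measure 114 mm over their backs; the gripper's body (76 mm by 85 mm) begins 54 mm behind the grasp point. The pads swing forward as they close: fully open they stand 13 mm farther back than shut.
Start: joints at [-1.248, 0.22, 1.526, -0, 1.395, -0.126], TCP at [0.271, -0.563, 0.231] pointing down, gripper open.
Joint ranges: [-2.98, 2.98], [-0.91, 2.08], [0.09, 2.57], [-1.24, 4.39], [0.2, 2.65], [-2.68, 2.68]. Speed limits (rad/s): [2.57, 2.57, 3.01, 3.14, 3.14, 3.14].

### API

Orientations are given as a unit quaternion [w, x, y, z].
In Python, from cell import env gives the robot as it stands.
- The arm moves only by the tool drive_tool, never from a script. Its argument "moves" is text: rows parted by semicolons, each of 4 numbers parted by spaces: the shift along the tool's x, y, z in m, then the turn about the tool's z in rad. A call has 1 to 20 rows; each row shifts and turns the commanded pose from where the row before left it, along the tool's axes as they then stand; what a row does not reach is not made up. A row lasts 1/12 s, in which the tool goes at most 41.7 mm and 7.16 degrees, less where a joint would pass 70% of its speed; a pose out of reach is approached as far as the arm can. A call with a gripper value outside its range is refused whole. "fingers" is the closure in counts, from 0 (fully open) to 255 (shut), set as the call begins (left out, the last holds). The fingers move at their own pace and stop on an object; "newtons" is the grip in N (left out, the last holds). Time passes only in rows, so rows that do not move let the fingers close. It gives the time, the measured TCP pose, the force and the opening at its end, in the units of the state.
- env.state(): the state, without advancing time (a new reading comes with each control period).
- env.camera(name): name is "side" or "top" or "wrist"; returns a dict with "frame" (400x640x3 uint8, red, green, blue), "camera_matrix" (3x3 intrinsics, pixels), "world_from_camera" (4x4, takes a point from camera to world coordinates); the wrist camera has in their place "mount" (4x4, takes a point from camera to tool coordinates, whose origin is the TCP and whose axes are the flange's). Camera axes: x right, y up, looking along -z (the intrinsics and any distortion apply to the point x, -y, -z); pixel columns grow to the right and rows downward; lengths in m; the calibration is good to about 2 mm. A picture is of the moment at which its call begins: read the wrist's pose just before it. There is no depth.
- env.close_job(): hands the job in, once; it reports no verdict.
The state is a dict: "clock": time; "joint_positions": joint angles; "joint_velocities": joint speeds; "joint_efforts": joint torques, N m; "eef_pos": TCP position; "orientation": TCP orientation; "contact_force": force on the tool from outside, world axes, zero at the start; "ft_torque": the same for the moment, N m; "gripper_width": opening from 0.0 (shut) to 1.0 (fully open).
Only numpy, scipy, OpenCV 4.12 (cv2) and the standard library are available. Lean on these libraries where they do the work, as an engineer would, in place of code of your own. Each camera call takes 0.05 s, during which the arm holds its last target. There are 200 camera calls.

### The job

The top drawer of the small white drawer unit has been left part open: push it fully shut with your fingertips, then push the dark steel lever latch on top of the unit over towards the drawer front, until it snaps past its middle and its tongue comes down in front of the shut drawer. Nothing has to be gripped; leave the jar, mug, bowl, spatula, tea tin and trivet standing or lying where they are, and take your hand away at the end.

Things in the scene. Friction and masses are not known exactly. Their poses are not given: they have to be found in the camera images.
- unit: White plastic drawer unit, fixed, 240 deep (x) x 240 wide (y) x 160 mm high; its two drawers, one above the other, slide out to its -x (the front, facing roughly to the robot). Origin at the centre of its underside; z up. Shut drawer faces lie at x = -122 mm. On its flat top (z = 160 mm) stand only the latch (front, +y side) and a small loose bowl (rear).
- top_drawer (a joint): How far the top drawer is pulled out along the unit's -x, in m: 0 fully shut against a hard stop, 0.12 fully out. It slides with about 1.5 N of friction and stays where it is left.
- drawer_face (a point): Centre of the top drawer's flat front face, 236 mm wide and 70 mm high (35 mm above and below this point, which is 118.5 mm above the unit's underside). Moves with the drawer. No handle, only a flush grey finger mark 70 mm wide. Its half on the unit's -y side is clear of the latch.
- latch (a joint): Lever latch angle in rad, axis along the unit's y: 0 free (handle leans 0.6 rad back from upright, tongue sticks out forward above the drawers), 0.6 handle upright, 1.2 locked (handle leans 0.6 to the front, tongue hangs 6 mm in front of the drawer face). A spring drives it away from 0.6 to the nearer end: at most about 4 N at the handle's end; past 0.6 it snaps to 1.2 by itself. Starts at 0.
- latch_tip (a point): Middle of the round bar (9 mm thick, 26 mm wide along the unit's y) at the end of the latch's dark steel handle, a flat paddle 26 mm wide and 5 mm thick, 46 mm from pivot to here. To lock, push its rear side towards the unit's -x. When free this point is 54 mm above the unit's top and 26 mm behind the pivot.
- latch_pivot (a point): Point on the latch's hinge axis, fixed to the unit: in the unit's frame x = -106, y = +60, z = 176 mm (16 mm above the top). When free the tongue, 22 mm wide, reaches 52 mm forward of it (36 mm in front of the shut drawer's face) and clears the drawer below.
- jar_mid (a point): Glass jar with a screw lid, 74 mm wide, 115 mm high, beside the unit; its middle.
- mug_mid (a point): Ceramic mug, 76 mm wide and 85 mm high with a handle; beside the unit; its middle.
- bowl_mid (a point): Small white bowl on the unit's top, 80 mm wide, 35 mm high; its middle.
- spatula_mid (a point): Wooden spatula lying flat, 275 mm long, 55 mm wide, 8 mm thick; its middle.
- tea_tin_mid (a point): Round tea tin, 68 mm wide, 100 mm high; its middle.
- trivet_mid (a point): Round orange silicone trivet lying flat, 160 mm wide, 8 mm thick; its middle.

How it is judged:
On the way, in this order (a step that is already met when the one before it is completed fails the run):
1. the top drawer is fully shut while the latch is still free (value of joint top_drawer below 0.004 m and value of joint latch below 0.3 rad), for 0.1 s.
2. the latch has snapped over to its locked end with the drawer shut (value of joint latch above 1.1 rad and value of joint top_drawer below 0.004 m), for 0.2 s.
At the end, for the whole second after the job is handed in: The top drawer is within 4 mm of fully shut, the latch rests at its locked end (above 1.1 of 1.2 rad), and no bystander stands more than 20 mm from where it was (all of step 2 and velocity of joint latch below 0.1 rad/s and distance of each of jar_mid, mug_mid, spatula_mid, trivet_mid, tea_tin_mid, bowl_mid from where it was at the start of the episode below 0.02 m); the robot touches nothing.
It fails at once if the latch is thrown while the drawer is still more than 15 mm open, so that its tongue would strike the drawer (value of joint latch above 0.7 rad and value of joint top_drawer above 0.015 m).
It fails at once if a bystander is lifted, carried, tipped over or pushed more than 20 mm (distance of any of jar_mid, mug_mid, spatula_mid, trivet_mid, tea_tin_mid, bowl_mid from where it was at the start of the episode above 0.02 m or angle between any of jar_mid, mug_mid, spatula_mid, trivet_mid, tea_tin_mid, bowl_mid's own z axis and vertical above 0.4 rad).
It also fails if it takes over 40 s, if anything falls off the work surface, if the arm or the gripper's body presses on something with over 40 N, if the wrist force passes 120 N, or if a joint passes its speed limit or range.

## Working session

There is one attempt and no reset: what is moved stays moved. The work goes in short steps, Python scripts to look and compute and a tool call to move; the robot and the scene stay as the last step left them, time stands still between calls to the robot, and variables do not carry over. Pictures are saved under pics/ and viewed, about 8 in all and at most 12, crops included, and the job is handed in when it is done.

Besides the shell and the picture viewer there is one more tool, called in YAML: its name, and indented under it one key for each argument. drive_tool: Moves the arm, as the interface text tells. Its arguments: {"type":"object","properties":{"moves":{"type":"string"},"fingers":{"type":"number"},"newtons":{"type":"number"}},"required":["moves"]}

```bash
mkdir -p pics; ls; python3 - <<'E'
from cell import env
import cv2,numpy as np
s=env.state();print(s['clock'],s['eef_pos'],s['orientation'])
for n in('side','top'):
    c=env.camera(n);cv2.imwrite(f'pics/{n}0.png',c['frame'][:,:,::-1]);print(n,np.round(c['camera_matrix'],1).tolist(),np.round(c['world_from_camera'],4).tolist(),[k for k in c])
E
```

```text
pics
0.0 [ 0.27099907 -0.56251053  0.23018711] [-9.68226869e-04  9.74924833e-01  2.22532297e-01 -9.72598665e-05]
side [[375.7, 0.0, 314.0], [0.0, 375.7, 204.3], [0.0, 0.0, 1.0]] [[-0.8521, 0.2624, -0.4528, 0.1385], [-0.5231, -0.4039, 0.7505, 0.6967], [0.0141, 0.8763, 0.4815, 0.6003], [0.0, 0.0, 0.0, 1.0]] ['frame', 'camera_matrix', 'world_from_camera']
top [[427.3, 0.0, 324.8], [0.0, 427.3, 192.5], [0.0, 0.0, 1.0]] [[-0.0068, 0.997, -0.077, 0.4868], [-1.0, -0.0064, 0.0053, 0.0202], [0.0048, 0.077, 0.997, 1.1895], [0.0, 0.0, 0.0, 1.0]] ['frame', 'camera_matrix', 'world_from_camera']
```

View pics/top0.png

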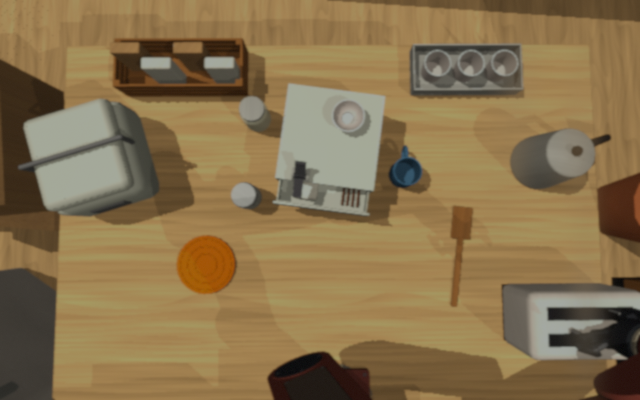

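View pics/side0.png

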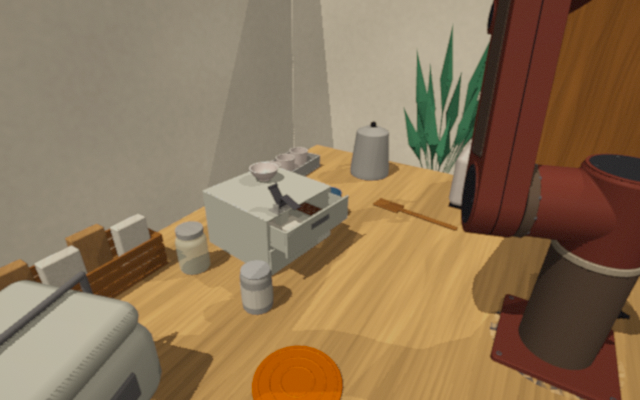

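The top view shows the unit's top at about (289,86), (385,96), (375,188), (279,180), with the drawer's front edge at (275,203)-(369,214). The latch handle is near (300,172), the bowl at (348,117), the mug at (405,172), and the jar and tin at (245,195) and (253,112). I'll zoom in and cast rays.

```bash
cat > h.py <<'E'
import numpy as np,cv2
def ray(c,uv):
    K=c['camera_matrix'];T=c['world_from_camera']
    d=np.linalg.inv(K)@[uv[0],uv[1],1];d=T[:3,:3]@(d*[1,-1,-1]);return T[:3,3],d
def onz(c,uv,z):
    o,d=ray(c,uv);return o+d*(z-o[2])/d[2]
def proj(c,p):
    T=c['world_from_camera'];q=T[:3,:3].T@(np.asarray(p)-T[:3,3]);q=c['camera_matrix']@(q*[1,-1,-1]);return q[:2]/q[2]
E
python3 - <<'E'
from cell import env
from h import *
c=env.camera('top');f=c['frame']
for n,p in dict(RL=(289,86),RR=(385,96),FR=(375,188),FL=(279,180)).items(): print(n,onz(c,p,.16).round(4))
for n,p in dict(DL=(275,203),DR=(369,214)).items(): print(n,onz(c,p,.1535).round(4))
hsv=cv2.cvtColor(f,cv2.COLOR_RGB2HSV)
m=((hsv[...,1]<70)&(hsv[...,2]>130)).astype('uint8');m[:, :262]=0;m[:,395:]=0;m[:80]=0;m[225:]=0
n,l,st,_=cv2.connectedComponentsWithStats(m)
i=1+st[1:,4].argmax();cs,_=cv2.findContours((l==i).astype('uint8'),0,2)
k=max(cs,key=cv2.contourArea);print(cv2.approxPolyDP(k,3,True)[:,0].tolist())
z=cv2.resize(f[75:225,255:425],None,fx=4.5,fy=3.99,interpolation=cv2.INTER_CUBIC)
cv2.imwrite('pics/z.png',cv2.resize(f[75:225,255:425],None,fx=4,fy=4,interpolation=cv2.INTER_CUBIC)[:,:,::-1])
E
```

```text
RL [0.83   0.1012 0.16  ]
RR [ 0.8036 -0.135   0.16  ]
FR [ 0.5765 -0.1068  0.16  ]
FL [0.5974 0.1255 0.16  ]
DL [0.542  0.1358 0.1535]
DR [ 0.5139 -0.092   0.1535]
[[289, 83], [275, 177], [289, 179], [294, 161], [302, 160], [307, 168], [318, 170], [313, 176], [315, 183], [372, 190], [384, 96]]
```

View pics/z.png

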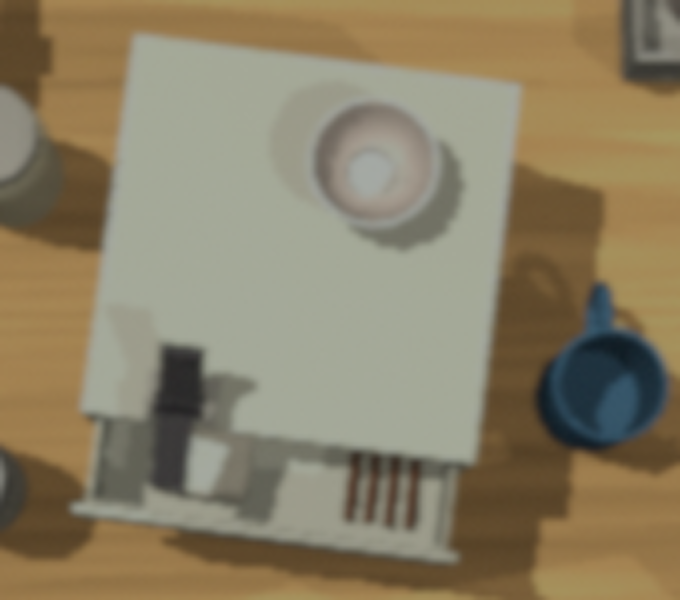

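The zoomed crop gives these unit corners in full-image pixels: (288.2,83.8), (385.2,96.5), (373.8,190.8), (275.5,177.8). The drawer edge runs (273,203)-(369.2,215). The latch handle is still leaning back, and the front half on the -y side is clear.

```bash
python3 - <<'E'
from cell import env
from h import *
c=env.camera('top')
P=np.array([onz(c,p,.16)[:2] for p in [(288.2,83.8),(385.2,96.5),(373.8,190.8),(275.5,177.8)]])
M=np.array([[.12,.12],[.12,-.12],[-.12,-.12],[-.12,.12]])
C=P.mean(0);H=M.T@(P-C);a=np.arctan2(H[0,1]-H[1,0],H[0,0]+H[1,1])
R=np.array([[np.cos(a),-np.sin(a)],[np.sin(a),np.cos(a)]])
print('C',C,'yaw',a,'resid mm',((P-C)@R-M).round(4).tolist())
D=[((onz(c,p,.1535)[:2]-C)@R).round(4) for p in [(273,203),(369.2,215)]];print('drawer',D)
W=lambda x,y:(C+R@[x,y]).round(4)
print('tip',W(-.08,.06),'pivot',W(-.106,.06))
for n,q in dict(tip=(-.08,.06,.214)).items(): print(proj(c,[*W(*q[:2]),q[2]]))
print('handle top end', [((onz(c,p,.218)[:2]-C)@R).round(4) for p in [(255+162/4,75+346/4),(255+204/4,75+350/4)]])
for n,p,z in (('jar/tin near',(245,192),.1),('mug',(405,170),.085),('bowl',(348,115),.195)): print(n,onz(c,p,z).round(3),((onz(c,p,z)[:2]-C)@R).round(3))
s=env.state();t=s['orientation']
from scipy.spatial.transform import Rotation as Q
print(Q.from_quat(np.roll(t,-1)).as_matrix().round(4), 'goal W(-.2,-.04)',W(-.25,-.04),'push',W(-.122,-.04))
np.savez('u.npz',C=C,a=a)
E
```

```text
C [ 7.02591044e-01 -5.27462235e-04] yaw -0.13593968133457335 resid mm [[-0.0023, 0.0008], [-0.0029, -0.0002], [0.0023, -0.0003], [0.0029, -0.0003]]
drawer [array([-0.1782,  0.1181]), array([-0.1769, -0.117 ])]
tip [0.6315 0.0698] pivot [0.6057 0.0733]
[300.82372467 162.61312908]
handle top end [array([-0.0796,  0.0722]), array([-0.0787,  0.048 ])]
jar/tin near [0.574 0.218 0.1  ] [-0.158  0.199]
mug [ 0.63  -0.195  0.085] [-0.046 -0.203]
bowl [ 0.747 -0.041  0.195] [ 0.05  -0.034]
[[ 9.010e-01  4.339e-01 -4.000e-04]
 [ 4.339e-01 -9.010e-01  1.200e-03]
 [ 1.000e-04 -1.200e-03 -1.000e+00]] goal W(-.2,-.04) [ 0.4495 -0.0063] push [ 0.5763 -0.0236]
```

drive_tool:
  moves: "0 0 0 0.117; 0 0 0 0.117; 0 0 0 0.117; 0 0 0 0.117; 0 0 0 0.117; 0.009 -0.038 0 0; 0.009 -0.038 0 0; 0.009 -0.038 0 0; 0.009 -0.038 0 0; 0.009 -0.038 0 0; 0.009 -0.038 0 0; 0.009 -0.038 0 0; 0.009 -0.038 0 0; 0.009 -0.038 0 0; 0.009 -0.038 0 0; 0.009 -0.038 0 0; 0.009 -0.038 0 0; 0.009 -0.038 0 0; 0.009 -0.038 0 0; 0.009 -0.038 0 0"
  fingers: 255
  newtons: 40

```text
clock: 1.87
eef_pos: [0.4826, -0.0147, 0.2314]
orientation: [0.0, 0.998, -0.068, 0.0]
contact_force: [0.6, -0.3, -0.4]
gripper_width: 0.0
```

```bash
cat > u.py <<'E'
from cell import env
from h import *
from scipy.spatial.transform import Rotation as Q
def rep():
    d=np.load('u.npz');C,a=d['C'],float(d['a']);s=env.state()
    R=np.array([[np.cos(a),-np.sin(a)],[np.sin(a),np.cos(a)]])
    M=Q.from_quat(np.roll(s['orientation'],-1)).as_matrix()
    print('t',round(s['clock'],2),'unit xy',((s['eef_pos'][:2]-C)@R).round(4),'z',s['eef_pos'][2].round(4),'yaw err',round(np.arctan2(M[1,0],M[0,0])-a,4),'F',(s['contact_force']).round(2),'w',s['gripper_width'])
    return C,R
E
python3 -c "import u;u.rep()"
```

```text
t 1.87 unit xy [-0.2161 -0.0439] z 0.2314 yaw err -0.0002 F [ 0.55 -0.31 -0.44] w 0.0002993616768729924
```

drive_tool:
  moves: "0 0 0.03 0; 0 0 0.03 0; 0 0 0.03 0; 0 0 0.03 0; 0.01 0 0 0; 0.01 0 0 0; 0.01 0 0 0; 0.01 0 0 0; 0.01 0 0 0; 0.01 0 0 0; 0 0 0 0; 0 0 0 0"

```text
clock: 2.87
eef_pos: [0.5442, -0.0255, 0.1136]
orientation: [0.0, 0.998, -0.068, 0.002]
contact_force: [-0.4, -0.0, -1.1]
gripper_width: 0.002
```

```bash
python3 - <<'E'
from u import *
rep();c=env.camera('side')
cv2.imwrite('pics/s1.png',cv2.resize(c['frame'][110:310,150:400],None,fx=3,fy=3,interpolation=cv2.INTER_CUBIC)[:,:,::-1])
E
```

```text
t 2.87 unit xy [-0.1535 -0.0462] z 0.1136 yaw err -0.0006 F [-0.44 -0.   -1.06] w 0.0015890811116176273
```

View pics/s1.png

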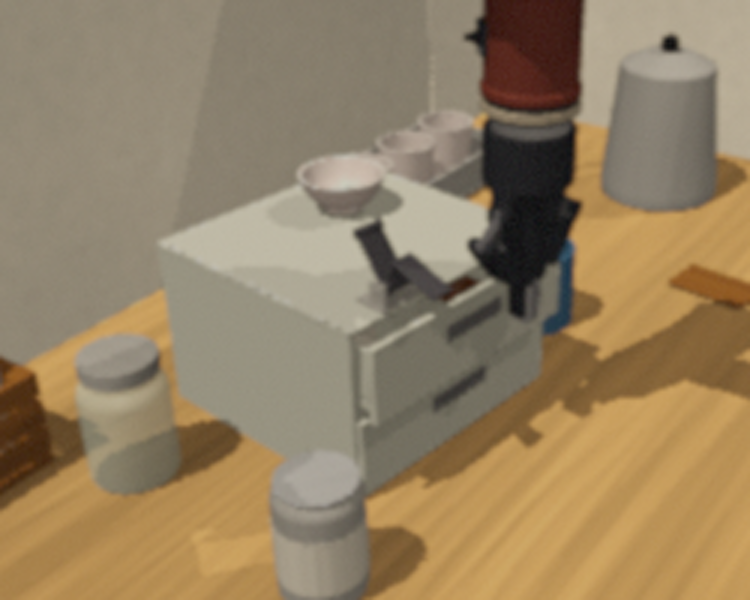

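The fingers are on the face's -y half and the drawer is about 20 mm open, with the latch still free. I'll push on to the stop.

drive_tool:
  moves: "0.006 0 0 0; 0.006 0 0 0; 0.005 0 0 0; 0.003 0 0 0; 0 0 0 0; 0 0 0 0"

```text
clock: 3.42
eef_pos: [0.5625, -0.0277, 0.1117]
orientation: [0.0, 0.998, -0.068, 0.001]
contact_force: [1.4, -0.2, 1.7]
gripper_width: -0.001
```

```bash
python3 -c "import u;u.rep()"
```

```text
t 3.42 unit xy [-0.1352 -0.046 ] z 0.1117 yaw err -0.0002 F [ 1.44 -0.21  1.73] w -0.0006744203297482736
```

drive_tool:
  moves: "0.002 0 0 0; 0.001 0 0 0; 0 0 0 0; 0 0 0 0"

```text
clock: 3.75
eef_pos: [0.5627, -0.0277, 0.1116]
orientation: [-0.0, 0.998, -0.068, -0.002]
contact_force: [-9.6, 1.1, 9.2]
gripper_width: 0.001
```

The finger has stalled against the hard stop at about 10 N. I'll press slightly more, then back off.

drive_tool:
  moves: "0.001 0 0 0; 0 0 0 0; 0 0 0 0"

```text
clock: 4.0
eef_pos: [0.5627, -0.0277, 0.1114]
orientation: [-0.0, 0.998, -0.068, -0.003]
contact_force: [-13.0, 0.2, 11.8]
gripper_width: 0.0
```

drive_tool:
  moves: "-0.01 0 0 0; -0.02 0 0 0; -0.02 0 0 0; 0 0 -0.04 0; 0 0 -0.04 0; 0 0 -0.04 0; 0 0 -0.04 0; 0 0 0 0"

```text
clock: 4.67
eef_pos: [0.5199, -0.022, 0.2808]
orientation: [0.001, 0.998, -0.068, 0.007]
contact_force: [0.8, -0.2, 0.2]
gripper_width: 0.0
```

```bash
python3 - <<'E'
from u import *
C,R=rep();c=env.camera('side');t=env.camera('top')
A=cv2.resize(c['frame'][130:280,190:360],None,fx=2.3,fy=2.3,interpolation=cv2.INTER_CUBIC)
B=cv2.resize(t['frame'][75:225,255:425],None,fx=2.3,fy=2.3,interpolation=cv2.INTER_CUBIC)
cv2.imwrite('pics/s2.png',np.hstack([A,B])[:,:,::-1])
E
```

```text
t 4.67 unit xy [-0.1781 -0.046 ] z 0.2808 yaw err -0.0001 F [ 0.84 -0.21  0.18] w 0.00011772863793469764
```

View pics/s2.png

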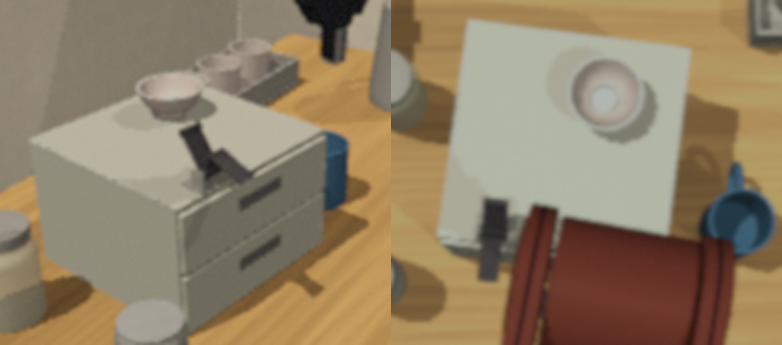

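The drawer is flush shut, the latch is free and the bowl and mug are in place. Next I go above and behind the handle.

drive_tool:
  moves: "0.024 -0.018 0 0; 0.024 -0.018 0 0; 0.024 -0.018 0 0; 0.024 -0.018 0 0; 0.024 -0.018 0 0; 0.023 -0.016 0 0; 0 0 0 0; 0 0 0.03 0; 0 0 0.03 0; 0 0 0.025 0; 0 0 0 0; 0 0 0 0"

```text
clock: 5.77
eef_pos: [0.6695, 0.0641, 0.1828]
orientation: [0.0, 0.998, -0.068, -0.004]
contact_force: [-0.6, -0.2, 1.0]
gripper_width: 0.001
```

```bash
python3 - <<'E'
from u import *
C,R=rep();c=env.camera('side')
A=cv2.resize(c['frame'][110:280,180:380],None,fx=3.5,fy=3.5,interpolation=cv2.INTER_CUBIC)
cv2.imwrite('pics/s3.png',A[:,:,::-1])
E
```

```text
t 5.77 unit xy [-0.0416  0.0595] z 0.1828 yaw err -0.0004 F [-0.6  -0.18  0.99] w 0.0008642377576637866
```

View pics/s3.png

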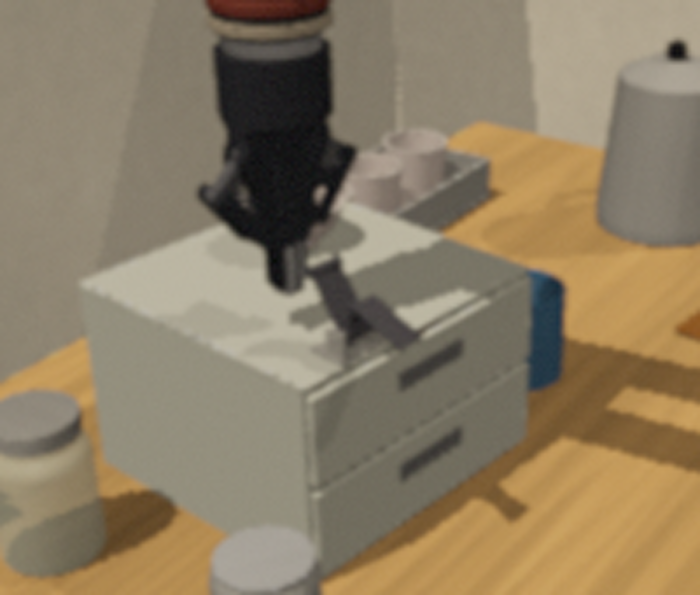

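The finger stands about 25 mm behind the handle, in line with it. I'll raise it a little and push towards -x.

drive_tool:
  moves: "0 0 -0.012 0; -0.01 0 0 0; -0.008 0 0 0; -0.006 0 0 0; -0.006 0 0 0; -0.006 0 0 0; -0.006 0 0 0; -0.006 0 0 0; -0.006 0 0 0; -0.004 0 0 0; 0 0 0 0; 0 0 0 0"

```text
clock: 6.82
eef_pos: [0.6138, 0.0723, 0.1976]
orientation: [0.0, 0.998, -0.068, -0.001]
contact_force: [-0.8, 0.4, 0.0]
gripper_width: 0.002
```

```bash
python3 - <<'E'
from u import *
C,R=rep();c=env.camera('side')
A=cv2.resize(c['frame'][110:280,180:380],None,fx=3.5,fy=3.5,interpolation=cv2.INTER_CUBIC)
cv2.imwrite('pics/s4.png',A[:,:,::-1])
E
```

```text
t 6.82 unit xy [-0.0978  0.0601] z 0.1976 yaw err -0.0001 F [-0.81  0.36  0.  ] w 0.002199601579290026
```

View pics/s4.png

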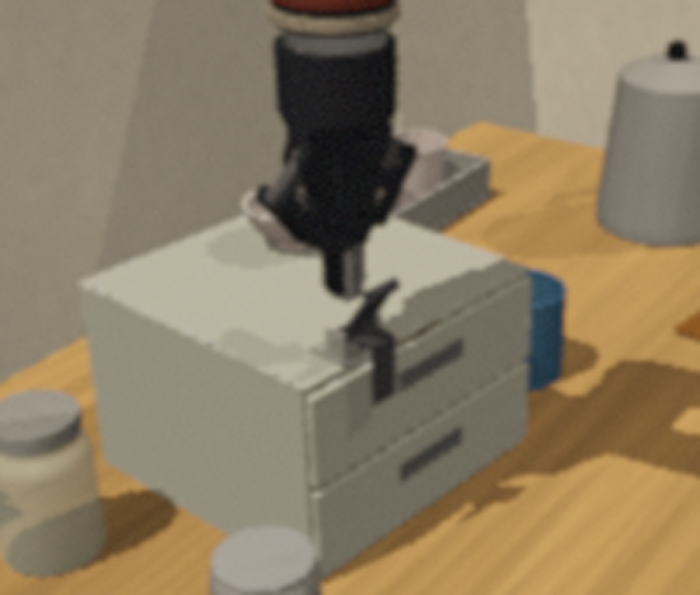

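The latch has snapped over: its tongue at about (382,370) in the crop hangs in front of the shut drawer. I'll back away and lift.

drive_tool:
  moves: "0.015 0 0 0; 0.015 0 0 0; 0 0 -0.035 0; 0 0 -0.035 0; 0 0 -0.035 0; -0.03 0 -0.03 0; -0.04 0 0 0; -0.04 0 0 0; -0.04 0 0 0; -0.04 0 0 0; 0 0 0 0; 0 0 0 0; 0 0 0 0; 0 0 0 0"

```text
clock: 8.03
eef_pos: [0.4576, 0.0936, 0.333]
orientation: [0.0, 0.998, -0.068, 0.0]
contact_force: [0.5, 0.2, -0.2]
gripper_width: -0.0
```

```bash
python3 - <<'E'
from u import *
C,R=rep();c=env.camera('side');t=env.camera('top')
A=cv2.resize(c['frame'][130:310,170:370],None,fx=2,fy=2,interpolation=cv2.INTER_CUBIC)
B=cv2.resize(t['frame'][75:255,255:455],None,fx=2,fy=2,interpolation=cv2.INTER_CUBIC)
cv2.imwrite('pics/s5.png',np.hstack([A,B])[:,:,::-1])
E
```

```text
t 8.03 unit xy [-0.2554  0.0601] z 0.333 yaw err -0.0006 F [ 0.53  0.24 -0.22] w -0.00013607799044540925
```

View pics/s5.png

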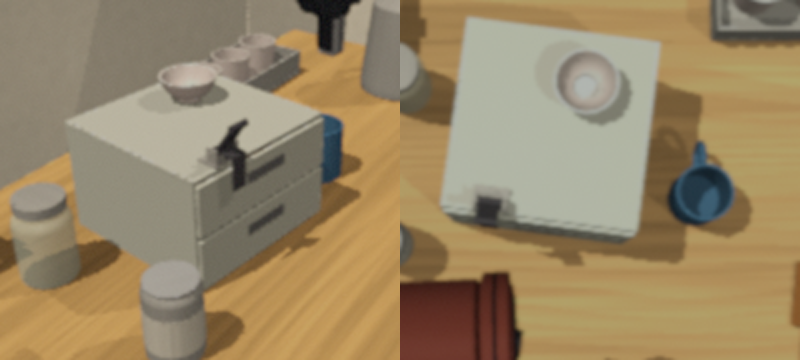

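The drawer is shut, the latch is locked with its handle leaning forward and its tongue down, the bystanders are in place and the hand is clear. I'm handing the job in.

```bash
python3 -c "
from cell import env
print(env.close_job())"
```

```text
the job is handed in; nothing more can be done
None
```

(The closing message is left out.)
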